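Hang the green test board on the stand by its slot

TASK

Lift the green circuit board by its orange tab out of the black rack, and hang it on the pin of the telescopic stand: slide its slot sideways over the pin, between the pin's two collars, until the slot ends, then lower it until the pin is fully home in the pocket and carries the board, and only then let go. The stand is set to a different height every time, so feel for the pin gently, never pressing hard on it, and leave the other things on the bench where they are.

Things in the scene. Friction and masses are not known exactly. Their poses are not given: they have to be found in the camera images.
- hanger: green circuit board with aluminium hanger plate and orange tab above, 0.19 to 0.35 kg, flat and upright in its x-z plane. Origin: centre of underside; z up, x towards the slot's open end. In mm: terminal rail x -35..35, y -8..8, z 0..16; board x -35..35, 4 thick, to z 70; plate 5 thick, z 70..118, x -49..60
- lip (a point): on the hanger at x=52, z=96 mm: the underside of the slot's long upper lip. The slot runs level, z 84..96 (12 high), open at +x; its lower jaw and all below it end at x=35, but the upper lip goes on to x=60, so that the straight level lip can be lowered onto the pin and slid along it
- pocket (a point): on the hanger at x=0, z=104 mm: where the pin's axis lies when fully home. The slot ends at a wall at x=-6; there a pocket goes up out of the slot, x -6..6 (12 wide), ceiling at z=108 mm. Hung from the ceiling at x=0 the board balances level
- tab (a point): on the hanger at x=0, z=142 mm: grip point in the orange tab, which is x -15..15, y -5..5 (10 thick, pinch it across y), z 118..155 mm
- rack: black rack 110 x 160 x 24 mm, fixed to the bench; origin: centre of its underside. Two grooves along its x at y=-40 and y=+40 mm, each 78 x 22 mm, floor 8 mm above the bench, 16 mm deep. The hanger stands in one, the spare blue board in the other (either way round)
- stand: telescopic stand, fixed; origin: on the bench right under mid-pin; z up. Base x -70..70, y -25..85, 12 mm thick; mast at y=38, 15 mm thick, its tip 12 mm above the pin's axis. The pin's axis is 130 to 175 mm above the bench, locked rigidly at another height each time and not tracked: find it by touch or sight. Over 20 N between board and stand is too much
- pin_foot (a point): on the bench right under mid-pin (the stand's origin and axes). The steel pin, 8 mm thick, points level along -y from the mast; free from y=-7 to 7 mm between a brass collar (y 7..12) and a red head (y -12..-7), both 20 mm across, too big for the slot. The hanger's plate goes between them with its x along the stand's x, and is slid towards +x
- spare: blue circuit board 70 x 16 x 95 mm without slot or tab, loose in the other groove of the rack; origin: centre of its underside. Leave it
- drill: dark cordless drill lying on the bench, about 240 x 200 x 48 mm; leave it
- notes: orange block of notes, 76 x 76 x 14 mm; leave it
- screwdriver: screwdriver lying on the bench; leave it
- solder: grey spool, 60 mm in diameter, 35 mm high; leave it
- flux: small jar, 40 mm in diameter, 70 mm high; leave it
There are look-alikes about, which are no part of the job. Of the things shaped like the stand, the grey one is meant.

How it is judged:
By the outcome, as a careful person would: the job done as asked, in the order asked, and still so for the second after the job is handed in, with the robot touching nothing.
It also fails if it takes over 70 s, if anything falls off the work surface, if the arm or the gripper's body presses on something with over 40 N, if the wrist force passes 120 N, or if a joint passes its speed limit or range.

ROBOT

A 6-joint arm with a two-finger parallel gripper is mounted at the origin on the work surface. World frame = base frame: x ahead of the robot, y to its left, z up, the work surface at z = 0. Lengths are in m, angles in degrees, forces in N, time in s.
With the tool pointing down it reaches from about 0.35 to 0.875 m from the base axis. Payload 4.2 kg.
Tool frame: the origin (TCP) lies midway between the tips of the shut fingers; the grasp point (between the pads) lies 19 mm behind it (r.pinch_z is the distance from the TCP to the grasp point, in m); z points along the fingers, y is the line along which they close (so a half turn about z gives the same grasp; the last joint's range is limited). The gripper opens to 87 mm and grips with 3 to 60 N. Pads are 19 mm wide; open, the fingers measure 117 mm over their backs; the gripper's body (75 mm by 190 mm) begins 51 mm behind the grasp point.
Start: joints at [-53.193, 22.042, 0.453, 0, -68.411, -14.817], TCP at [0.234, -0.58, 0.223] pointing down, gripper open.
Joint ranges: [-179.83, 179.83], [-69.29, 118.12], [-61.27, 80.66], [-181.25, 117.63], [-171.15, -9.14], [-177.46, 177.46]. Speed limits (degrees/s): [159.86, 159.86, 180, 180, 180, 180].

INTERFACE

Orientations are given as a 3x3 rotation matrix whose columns are the frame's x, y, z axes.
In Python, from station import r, imaging, models gives the robot as it stands. The module is installed in compiled form; this text tells all that it offers.
- The arm moves only by the tool apply_moves, never from a script. Its argument "moves" is a list of rows, each a list of 2 entries, a list of its own where there are three numbers: the shift along the tool's x, y, z in m, then the turn about the tool's z in degrees. A call has 1 to 5 rows; each row shifts and turns the commanded pose from where the row before left it, along the tool's axes as they then stand; what a row does not reach is not made up. A row lasts 1/12 s, in which the tool goes at most 41.7 mm and 7.16 degrees, less where a joint would pass 70% of its speed; a pose out of reach is approached as far as the arm can. A call is refused whole if a number of a shift passes 0.0417 or a number of a turn 7.16, either way. A call with a gripper value outside its range is refused whole. "hand" is the finger opening in m, from 0 to 0.087, set as the call begins (left out, the last holds). The fingers move at their own pace and stop on an object; the grip force is fixed at half the most. Time passes only in rows, so rows that do not move let the fingers close. It gives the time, the measured TCP pose, the force, the opening and the grip force at its end, in the units of the state.
- r.sense(): the state, without advancing time (a new reading comes with each control period).
- imaging.capture(name): name is "side" or "top"; returns a dict with "frame" (400x640x3 uint8, blue, green, red), "intrinsics" (3x3 intrinsics, pixels), "dist" ([k1, k2, p1, p2, k3] as OpenCV has them; the pictures are not rectified), "eye" and "orientation" of the camera in the world. Camera axes: x right, y down, z forward; pixel columns grow to the right and rows downward; lengths in m; the calibration is good to about 2 mm. A picture is of the moment at which its call begins. There is no depth.
- r.finish_job(): hands the job in; it is judged then, once.
Trained networks look in a picture, given as the dict that the camera call returned (one of the last four; its "shot" number tells which), for a name from the list of things; names that differ only in an ending like _2 or _b are one class to them, and where a whole thing is asked for, a point or a joint stands for the part that bears it (a point fixed in the world has none). Each returns a list of dicts, best first, with "confidence" (0 to 1); they miss things now and then, are a little off and sometimes report something else, mostly with a low value. They report only what shows in the picture. A call takes as long as a camera call. They do not tell look-alikes from the thing itself.
- models.cut_out(picture, target): "region" (400x640 bool, what is visible of it) and "extent" ([left, top, width, height] as shares, 0 to 1, of the picture: columns of its width, rows of its height, round what is visible of it).
- models.place_of(picture, target): "at" ([column, row] as shares, 0 to 1, of the picture: columns of its width, rows of its height: a listed point, or the origin of a listed thing).
The state is a dict: "time_s": time; "joints": joint angles; "joint_velocities": joint speeds; "effort": joint torques, N m; "tcp_pos": TCP position; "ee_rot": TCP orientation; "wrist_force": force on the tool from outside, world axes, zero at the start; "moment": the same for the moment, N m; "gripper_width": opening from 0.0 (shut) to 1.0 (fully open); "gripper_force": force on a finger pad.
Only numpy, scipy, OpenCV 4.12 (cv2) and the standard library are available. Lean on these libraries where they do the work, as an engineer would, in place of code of your own. Each camera call takes 0.05 s, during which the arm holds its last target. There are 200 camera calls.

## Working session

There is one attempt and no reset: what is moved stays moved. The work goes in short steps, Python scripts to look and compute and a tool call to move; the robot and the scene stay as the last step left them, time stands still between calls to the robot, and variables do not carry over. Pictures are saved under pics/ and viewed, at most 10 in all, crops included, and the job is handed in when it is done.

Besides the shell and the picture viewer there is one more tool, called after "Request:" by a JSON object that holds its "api" and its "payload". apply_moves: Moves the arm, as the interface text tells. Its arguments: {"type":"object","properties":{"moves":{"type":"array"},"hand":{"type":"number"}},"required":["moves"]}

```bash
mkdir -p pics; cat > h.py <<'E'
import numpy as np, cv2
from station import r, imaging, models
def ray(p,uv):
    K=np.array(p["intrinsics"],float);D=np.array(p["dist"],float)
    n=cv2.undistortPoints(np.array([[uv]],float),K,D)[0,0]
    d=np.array(p["orientation"])@np.array([n[0],n[1],1]);return np.array(p["eye"],float),d/np.linalg.norm(d)
def atz(p,uv,z):
    e,d=ray(p,uv);return e+d*(z-e[2])/d[2]
def tri(rs):
    A=0;b=0
    for e,d in rs:
        P=np.eye(3)-np.outer(d,d);A=A+P;b=b+P@e
    x=np.linalg.solve(A,b);return x,[np.linalg.norm((np.eye(3)-np.outer(d,d))@(x-e)) for e,d in rs]
def proj(p,X):
    R=np.array(p["orientation"]);rv=cv2.Rodrigues(R.T)[0];t=-R.T@np.array(p["eye"])
    return cv2.projectPoints(np.array(X,float).reshape(-1,1,3),rv,t,np.array(p["intrinsics"],float),np.array(p["dist"],float))[0][:,0]
E
python3 - <<'E'
from h import *
s=r.sense();print(s)
for n in("top","side"):
    p=imaging.capture(n);cv2.imwrite(f"pics/{n}0.png",p["frame"]);print(n,p["eye"],np.round(p["orientation"],3).tolist(),np.round(p["intrinsics"],1).tolist())
    for t in("hanger","lip","pocket","tab","rack","stand","pin_foot","spare"):
        print(t,[(np.round(np.array(o["at"])*[640,400],1).tolist(),round(o["confidence"],2)) for o in models.place_of(p,t)])
E
```

```text
{'time_s': 0.0, 'joints': array([-5.31936636e+01,  2.20905056e+01,  3.80120731e-01, -2.95890865e-02,
       -6.84119661e+01, -1.48160662e+01]), 'joint_velocities': array([-0.0381873 ,  0.03014035, -0.04176033,  0.04451394,  0.05439372,
        0.07991764]), 'effort': array([-9.04828630e-04, -3.90665317e+01,  1.87404084e+01,  4.22004998e+00,
        1.08612169e-02, -2.06159457e-04]), 'tcp_pos': array([ 0.23381797, -0.57896124,  0.22146308]), 'ee_rot': array([[-9.27318743e-01, -3.74271490e-01, -8.94851957e-04],
       [-3.74272551e-01,  9.27316595e-01,  1.99741916e-03],
       [ 8.22340235e-05,  2.18716275e-03, -9.99997605e-01]]), 'wrist_force': array([0.09188097, 0.03839923, 1.07377959]), 'moment': array([ 0.04369499, -0.00362482,  0.02222372]), 'gripper_force': 0.0, 'gripper_width': 0.9990869875684172}
top [0.38361468 0.00862886 1.0009117 ] [[-0.001, -0.996, 0.091], [-1.0, 0.003, 0.022], [-0.023, -0.091, -0.996]] [[374.3, 0.0, 324.1], [0.0, 374.3, 198.5], [0.0, 0.0, 1.0]]
hanger [([433.3, 171.8], 0.89), ([323.8, 218.4], 0.49)]
lip [([448.5, 140.3], 0.89), ([329.0, 218.0], 0.29)]
pocket [([448.7, 165.2], 0.83)]
tab [([453.8, 161.3], 0.87)]
rack [([424.6, 169.9], 0.94)]
stand [([226.8, 312.2], 0.84), ([274.2, 180.9], 0.7), ([450.6, 141.0], 0.6), ([410.9, 161.4], 0.17)]
pin_foot [([225.4, 313.3], 0.76), ([275.5, 177.5], 0.7)]
spare [([409.5, 164.2], 0.79)]
side [-0.01531428  0.78272808  0.70812861] [[-0.841, -0.281, 0.462], [-0.541, 0.457, -0.706], [-0.013, -0.844, -0.536]] [[389.7, 0.0, 323.6], [0.0, 389.7, 202.9], [0.0, 0.0, 1.0]]
hanger []
lip [([341.0, 163.6], 0.65)]
pocket [([355.2, 162.8], 0.76)]
tab [([354.8, 152.4], 0.9), ([341.0, 163.4], 0.4)]
rack [([348.0, 196.5], 0.95)]
stand [([377.5, 353.9], 0.8), ([280.0, 266.3], 0.55)]
pin_foot [([281.5, 263.2], 0.97), ([379.9, 354.8], 0.63)]
spare [([336.0, 195.5], 0.96)]
```

View pics/top0.png

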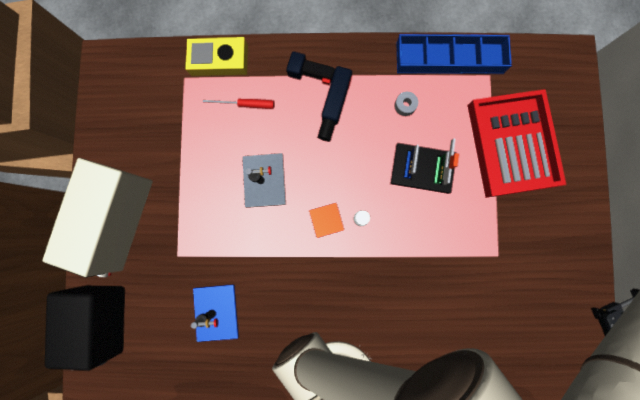

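View pics/side0.png

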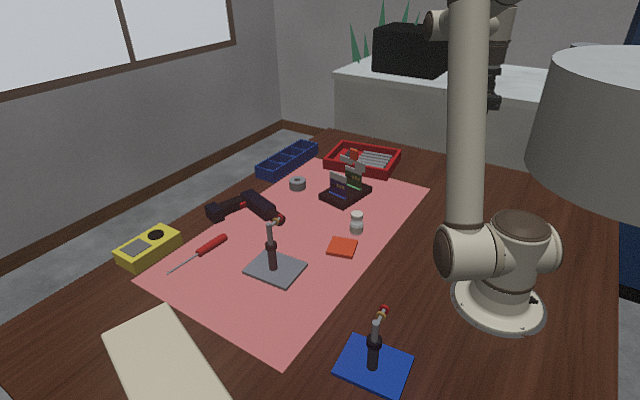

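Candidates. Stand: grey base at top (264,180) / side (275,267), blue base at top (215,313) / side (374,362). The grey one is the one meant. Hanger: the green board with the orange tab at top (447,165) / side (354,165), versus the blue spare at top (410,163) / side (337,188). Next, close crops to check this choice.

```bash
python3 - <<'E'
from h import *
T=imaging.capture("top");S=imaging.capture("side")
c=lambda p,x,y,w=64,h=48:cv2.resize(p["frame"][y:y+h,x:x+w],(400,300),interpolation=cv2.INTER_CUBIC)
a=np.vstack([np.hstack([c(T,400,137),c(T,234,152)]),np.hstack([c(S,314,145,88,66),c(S,236,212,88,66)])])
cv2.imwrite("pics/crop0.png",a)
for n in("tab","pocket","lip","rack","spare"):
    q=[models.place_of(p,n) for p in(T,S)]
    if all(q): print(n,tri([ray(p,np.array(o[0]["at"])*[640,400]) for p,o in zip((T,S),q)]))
f=[ [o for o in models.place_of(p,"pin_foot")] for p in (T,S)]
print(tri([ray(T,(275.5,177.5)),ray(S,(281.5,263.2))]),atz(T,(275.5,177.5),0),atz(S,(281.5,263.2),0))
# base outline
for p,b in((T,(264,195)),(S,(275,275))):
    hsv=cv2.cvtColor(p["frame"],cv2.COLOR_BGR2HSV);m=(hsv[...,1]<75).astype(np.uint8)
    x,y=b;mm=np.zeros_like(m);mm[y-70:y+50,x-60:x+60]=m[y-70:y+50,x-60:x+60]
    mm=cv2.morphologyEx(mm,cv2.MORPH_OPEN,np.ones((3,3)))
    n,l,st,_=cv2.connectedComponentsWithStats(mm);k=l[y,x];print(k,st[k])
    cs=max(cv2.findContours((l==k).astype(np.uint8),0,cv2.CHAIN_APPROX_NONE)[0],key=len)
    P=np.array([atz(p,q[0].astype(float),0.012)[:2] for q in cs],np.float32)
    print(cv2.minAreaRect(P),cv2.boxPoints(cv2.minAreaRect(P)).tolist())
E
```

```text
tab (array([ 0.54431772, -0.26371679,  0.15590384]), [np.float64(0.0027309786064121564), np.float64(0.0027309786064120796)])
pocket (array([ 0.54774652, -0.27729266,  0.09588305]), [np.float64(0.0032728142536632616), np.float64(0.003272814253663257)])
lip (array([ 0.60507067, -0.28455172,  0.09102435]), [np.float64(0.006427681426337041), np.float64(0.006427681426337205)])
rack (array([ 0.55387332, -0.24404547, -0.00635497]), [np.float64(0.00022978243416248452), np.float64(0.00022978243416240068)])
spare (array([ 0.56830881, -0.19702506,  0.00384631]), [np.float64(0.00545682499127613), np.float64(0.005456824991276078)])
(array([ 0.53298498,  0.16324336, -0.00645037]), [np.float64(0.0012289406934769714), np.float64(0.0012289406934769456)]) [0.53308935 0.16290912 0.        ] [0.52682509 0.16843405 0.        ]
1 [  204   125   120   120 13907]
((0.5162368416786194, 0.19686709344387054), (0.3243098855018616, 0.32673341035842896), 0.1229170635342598) [[0.35373181104660034, 0.3598855435848236], [0.35443276166915894, 0.03315288946032524], [0.6787418723106384, 0.03384864330291748], [0.6780409216880798, 0.36058130860328674]]
6 [ 242  249   66   42 1485]
((0.5231360793113708, 0.20063376426696777), (0.14547564089298248, 0.11813197284936905), 4.153728008270264) [[0.44631102681159973, 0.25427600741386414], [0.4548676311969757, 0.13645432889461517], [0.5999611616134644, 0.1469915211200714], [0.5914045572280884, 0.2648131847381592]]
```

View pics/crop0.png

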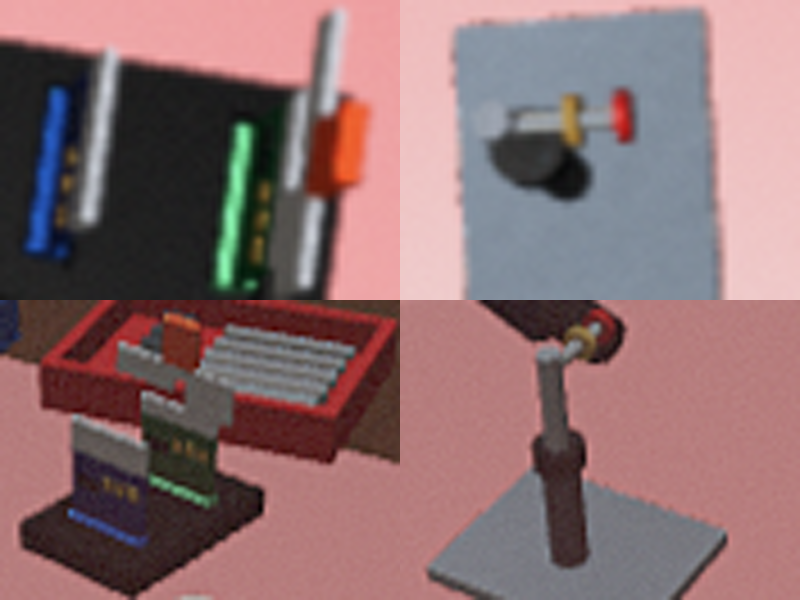

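The crops confirm the choice. The hanger is the green board at top (447,165). Its lip points up in the top image, so world +x. The stand is the grey one, with its red head at top (273,170), its brass collar at (265,171), and the pin pointing to world −y. Next I'll refine the poses.

```bash
python3 - <<'E'
from h import *
T=imaging.capture("top");S=imaging.capture("side")
def blob(p,lo,hi,box,wr=False):
    x,y,w,h=box;f=cv2.cvtColor(cv2.resize(p["frame"][y:y+h,x:x+w],None,fx=8,fy=8,interpolation=cv2.INTER_CUBIC),cv2.COLOR_BGR2HSV)
    m=cv2.inRange(f,lo,hi)
    n,l,st,c=cv2.connectedComponentsWithStats(m);k=1+np.argmax(st[1:,4])
    cs=max(cv2.findContours((l==k).astype(np.uint8),0,cv2.CHAIN_APPROX_NONE)[0],key=len)[:,0]
    tr=lambda q:(np.array(q,float)+.5)/8-.5+[x,y]
    return tr(c[k]),tr(cs),st[k,4]/64
boxT=(250,155,30,35);boxS=(262,210,30,30)
R=[blob(T,(0,170,90),(6,255,255),boxT),blob(S,(0,150,60),(6,255,255),boxS)]
B=[blob(T,(14,90,60),(30,255,255),boxT),blob(S,(14,90,60),(30,255,255),boxS)]
for n,q in(("head",R),("collar",B)):
    print(n,[(a[0].round(1),a[2]) for a in q],tri([ray(T,q[0][0]),ray(S,q[1][0])]))
# base outline, orange tab, rack
def rect(p,lo,hi,box,z):
    c,cs,a=blob(p,lo,hi,box);P=np.array([atz(p,q,z)[:2] for q in cs[::4]],np.float32);m=cv2.minAreaRect(P);print(a,c.round(1),np.round(m[0],4),np.round(m[1],4),round(m[2],2))
print("base");rect(T,(80,20,60),(125,140,255),(236,148,56,66),.012);rect(S,(80,10,50),(125,140,255),(236,243,80,50),.012)
print("rack");rect(T,(0,0,0),(180,255,50),(385,138,75,60),.024)
print("tab top");rect(T,(5,180,170),(12,255,255),(440,145,25,25),.163)
for uv in((453.6,138.6),(449.3,183.1)):print(atz(T,uv,.126))
E
```

```text
head [(array([269.2, 170.2]), np.float64(11.40625)), (array([279.8, 215.7]), np.float64(16.640625))] (array([0.52866698, 0.15521874, 0.14839911]), [np.float64(0.0006722037363596627), np.float64(0.0006722037363594407)])
collar [(array([260.9, 171.2]), np.float64(20.1875)), (array([275.4, 220.2]), np.float64(25.5625))] (array([0.52686833, 0.17502334, 0.1470712 ]), [np.float64(0.0008475271766886066), np.float64(0.0008475271766883848)])
base
1746.0 [263.9 180.7] [0.5255 0.1938] [0.1365 0.1068] 4.01
1120.375 [275.2 268.5] [0.5236 0.1991] [0.1394 0.1066] 4.31
rack
1663.6875 [419.6 168.9] [ 0.5537 -0.2308] [0.1571 0.1087] 80.27
tab top
46.203125 [455.3 159.5] [ 0.5486 -0.2704] [0.0091 0.0301] 80.27
[ 0.60650507 -0.28061626  0.126     ]
[ 0.49953726 -0.26652747  0.126     ]
```

Request:
{"api": "apply_moves", "payload": {"moves": [[[0,0,0],6.34],[[0,0,0],6.34],[[0,0,0],6.34],[[0,0,0],6.34],[[0,0,0],6.34]], "hand": 0.06}}

```text
time_s: 2.12
tcp_pos: [0.234, -0.5795, 0.2225]
ee_rot: [[-0.985, 0.174, -0.0], [0.174, 0.985, 0.0], [0.0, 0.0, -1.0]]
wrist_force: [-1.0, 0.4, 0.0]
gripper_width: 0.732
gripper_force: 0.0
```

Request:
{"api": "apply_moves", "payload": {"moves": [[[-0.0171,0.0239,0],0],[[-0.0171,0.0239,0],0],[[-0.0171,0.0239,0],0],[[-0.0171,0.0239,0],0],[[-0.0171,0.0239,0],0]]}}

```text
time_s: 2.53
tcp_pos: [0.3392, -0.4752, 0.2227]
ee_rot: [[-0.986, 0.169, 0.0], [0.169, 0.986, -0.0], [-0.0, -0.0, -1.0]]
wrist_force: [0.2, 0.1, 0.3]
gripper_width: 0.689
gripper_force: 0.0
```

Request:
{"api": "apply_moves", "payload": {"moves": [[[-0.0171,0.0239,0],0],[[-0.0171,0.0239,0],0],[[-0.0171,0.0239,0],0],[[-0.0171,0.0239,0],0],[[-0.0171,0.0239,0],0]]}}

```text
time_s: 2.95
tcp_pos: [0.4438, -0.3716, 0.2228]
ee_rot: [[-0.986, 0.169, 0.0], [0.169, 0.986, -0.0], [-0.0, -0.0, -1.0]]
wrist_force: [-0.7, -0.7, -0.6]
gripper_width: 0.693
gripper_force: 0.0
```

Request:
{"api": "apply_moves", "payload": {"moves": [[[-0.0171,0.0239,0],0],[[-0.0171,0.0239,0],0],[[-0.0171,0.0239,0],0],[[-0.0171,0.0239,0],0],[[-0.0171,0.0239,0],0]]}}

```text
time_s: 3.37
tcp_pos: [0.5483, -0.2682, 0.2227]
ee_rot: [[-0.986, 0.168, 0.0], [0.168, 0.986, -0.0], [-0.0, -0.0, -1.0]]
wrist_force: [-0.4, -0.6, 0.9]
gripper_width: 0.69
gripper_force: 0.0
```

Request:
{"api": "apply_moves", "payload": {"moves": [[[0,0,0],0],[[0,0,0],0]]}}

```text
time_s: 3.53
tcp_pos: [0.5481, -0.2683, 0.2222]
ee_rot: [[-0.986, 0.166, -0.0], [0.166, 0.986, 0.0], [0.0, 0.0, -1.0]]
wrist_force: [-0.6, -0.8, 0.4]
gripper_width: 0.686
gripper_force: 0.0
```

Request:
{"api": "apply_moves", "payload": {"moves": [[[0,0,0.0177],0],[[0,0,0.0177],0],[[0,0,0.0177],0],[[0,0,0.0177],0],[[0,0,0.0177],0]]}}

```text
time_s: 3.95
tcp_pos: [0.5464, -0.2704, 0.1335]
ee_rot: [[-0.985, 0.17, 0.0], [0.17, 0.985, -0.0], [-0.0, -0.0, -1.0]]
wrist_force: [0.1, 0.0, -0.2]
gripper_width: 0.689
gripper_force: 0.0
```

```bash
python3 - <<'E'
from h import *
T=imaging.capture("top");S=imaging.capture("side");print(r.sense()["tcp_pos"],r.sense()["wrist_force"])
c=lambda p,x,y,w=64,h=48:cv2.resize(p["frame"][y:y+h,x:x+w],(400,300),interpolation=cv2.INTER_CUBIC)
cv2.imwrite("pics/crop1.png",np.hstack([c(T,410,125,80,60),c(S,304,120,100,75)]))
E
```

```text
[ 0.54431773 -0.26959892  0.13096998] [-0.67685281  0.0621556  -0.88126437]
```

View pics/crop1.png

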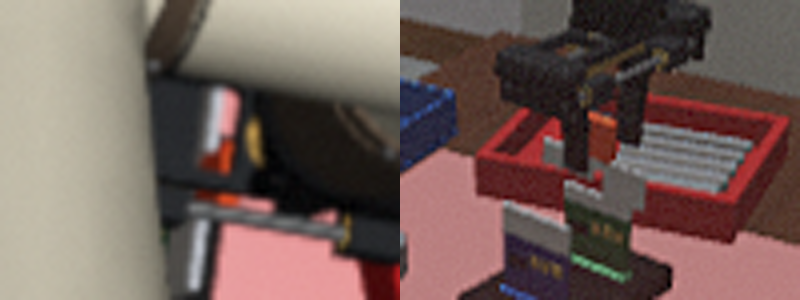

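The side view shows the fingers at (577,130) and (632,110), straddling the tab at (602,135). I'll close now.

Request:
{"api": "apply_moves", "payload": {"moves": [[[0,0,0],0],[[0,0,0],0],[[0,0,0],0],[[0,0,0],0],[[0,0,0],0]], "hand": 0.0}}

```text
time_s: 4.47
tcp_pos: [0.5477, -0.2695, 0.135]
ee_rot: [[-0.986, 0.169, 0.002], [0.169, 0.986, -0.0], [-0.002, -0.0, -1.0]]
wrist_force: [-0.6, -0.0, -0.7]
gripper_width: 0.397
gripper_force: 0.0
```

Request:
{"api": "apply_moves", "payload": {"moves": [[[0,0,0],0],[[0,0,0],0],[[0,0,0],0],[[0,0,0],0],[[0,0,0],0]]}}

```text
time_s: 4.88
tcp_pos: [0.5474, -0.2692, 0.1341]
ee_rot: [[-0.986, 0.169, 0.0], [0.169, 0.986, 0.0], [-0.0, 0.0, -1.0]]
wrist_force: [0.1, 0.8, 0.3]
gripper_width: 0.11
gripper_force: 30.0
```

Request:
{"api": "apply_moves", "payload": {"moves": [[[0,0,-0.003],0],[[0,0,-0.004],0],[[0,0,-0.005],0],[[0,0,-0.006],0],[[0,0,-0.008],0]]}}

```text
time_s: 5.3
tcp_pos: [0.547, -0.2693, 0.1601]
ee_rot: [[-0.986, 0.169, -0.001], [0.169, 0.986, 0.0], [0.001, 0.0, -1.0]]
wrist_force: [0.2, 0.3, -2.5]
gripper_width: 0.112
gripper_force: 30.0
```

Request:
{"api": "apply_moves", "payload": {"moves": [[[0,0,-0.02],0],[[0,0,-0.02],0],[[0,0,-0.02],0],[[0,0,-0.02],0],[[0,0,-0.02],0]]}}

```text
time_s: 5.72
tcp_pos: [0.5472, -0.2694, 0.2618]
ee_rot: [[-0.986, 0.169, 0.001], [0.169, 0.986, -0.0], [-0.001, 0.0, -1.0]]
wrist_force: [0.6, 0.5, -4.2]
gripper_width: 0.109
gripper_force: 30.0
```

Request:
{"api": "apply_moves", "payload": {"moves": [[[0,0,0],-2.76],[[0,0,0],-2.76],[[0,0,0],-2.76],[[0,0,0],-2.76],[[0,0,0],-2.76]]}}

```text
time_s: 6.13
tcp_pos: [0.5472, -0.2694, 0.2608]
ee_rot: [[-0.997, -0.074, 0.001], [-0.074, 0.997, 0.0], [-0.001, 0.0, -1.0]]
wrist_force: [0.3, -0.1, -3.5]
gripper_width: 0.116
gripper_force: 30.0
```

Request:
{"api": "apply_moves", "payload": {"moves": [[[0,0,0],0]]}}

```text
time_s: 6.22
tcp_pos: [0.5472, -0.2694, 0.2607]
ee_rot: [[-0.997, -0.072, 0.001], [-0.072, 0.997, -0.0], [-0.001, -0.0, -1.0]]
wrist_force: [0.7, -0.8, -2.8]
gripper_width: 0.114
gripper_force: 30.0
```

Request:
{"api": "apply_moves", "payload": {"moves": [[[0.0043,0.0218,0],0],[[0.0043,0.0218,0],0],[[0.0043,0.0218,0],0],[[0.0043,0.0218,0],0],[[0.0043,0.0218,0],0]]}}

```text
time_s: 6.63
tcp_pos: [0.5177, -0.1614, 0.2606]
ee_rot: [[-0.998, -0.07, 0.001], [-0.07, 0.998, 0.0], [-0.001, -0.0, -1.0]]
wrist_force: [0.7, 0.5, -3.3]
gripper_width: 0.11
gripper_force: 30.0
```

Request:
{"api": "apply_moves", "payload": {"moves": [[[0.0043,0.0218,0],0],[[0.0043,0.0218,0],0],[[0.0043,0.0218,0],0],[[0.0043,0.0218,0],0],[[0.0043,0.0218,0],0]]}}

```text
time_s: 7.05
tcp_pos: [0.4884, -0.0541, 0.2607]
ee_rot: [[-0.998, -0.07, 0.001], [-0.07, 0.998, 0.0], [-0.001, 0.0, -1.0]]
wrist_force: [0.8, 0.0, -2.8]
gripper_width: 0.115
gripper_force: 30.0
```

Request:
{"api": "apply_moves", "payload": {"moves": [[[0.0043,0.0218,0],0],[[0.0043,0.0218,0],0],[[0.0043,0.0218,0],0],[[0.0043,0.0218,0],0],[[0.0043,0.0218,0],0]]}}

```text
time_s: 7.47
tcp_pos: [0.4592, 0.0531, 0.2608]
ee_rot: [[-0.998, -0.07, 0.001], [-0.07, 0.998, 0.001], [-0.001, 0.0, -1.0]]
wrist_force: [0.2, 0.1, -3.5]
gripper_width: 0.109
gripper_force: 30.0
```

Request:
{"api": "apply_moves", "payload": {"moves": [[[0.0043,0.0218,0.005],0],[[0.0043,0.0218,0.005],0],[[0.0043,0.0218,0.005],0],[[0.0043,0.0218,0.005],0],[[0.0043,0.0218,0.005],0]]}}

```text
time_s: 7.88
tcp_pos: [0.43, 0.1603, 0.2356]
ee_rot: [[-0.998, -0.07, 0.001], [-0.07, 0.998, 0.001], [-0.001, 0.001, -1.0]]
wrist_force: [-0.1, -0.2, -2.6]
gripper_width: 0.112
gripper_force: 30.0
```

Request:
{"api": "apply_moves", "payload": {"moves": [[[0,0,0.005],0],[[0,0,0.005],0],[[0,0,0],0],[[0,0,0],0]]}}

```text
time_s: 8.22
tcp_pos: [0.4304, 0.1586, 0.2251]
ee_rot: [[-0.998, -0.07, -0.0], [-0.07, 0.998, -0.001], [0.0, -0.0, -1.0]]
wrist_force: [0.1, 0.3, -3.4]
gripper_width: 0.11
gripper_force: 30.0
```

```bash
python3 - <<'E'
from h import *
T=imaging.capture("top");S=imaging.capture("side");s=r.sense();print(s["tcp_pos"],s["wrist_force"],s["ee_rot"][:,0])
c=lambda p,x,y,w=64,h=48:cv2.resize(p["frame"][y:y+h,x:x+w],(800,600),interpolation=cv2.INTER_CUBIC)
cv2.imwrite("pics/s2.png",c(S,225,150,108,81));cv2.imwrite("pics/t2.png",c(T,220,145,80,60))
for n in("tab","pocket","lip"):
    for p in(T,S):print(n,[(np.round(np.array(o["at"])*[640,400],1).tolist(),round(o["confidence"],2)) for o in models.place_of(p,n)])
E
```

```text
[0.43080206 0.15874636 0.22545704] [-0.71374937 -0.28811775 -2.70549341] [-9.97551215e-01 -6.99369366e-02 -6.30906503e-04]
tab []
tab [([307.0, 196.3], 0.7)]
pocket [([274.5, 177.8], 0.18)]
pocket [([311.2, 211.4], 0.92), ([280.5, 267.1], 0.28)]
lip []
lip [([293.7, 210.2], 0.63), ([336.2, 195.8], 0.6)]
```

View pics/s2.png

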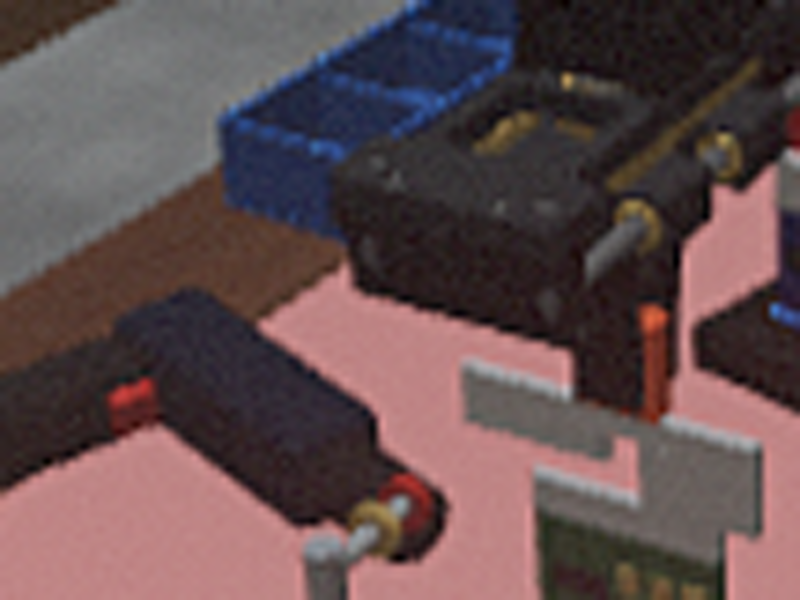

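View pics/t2.png

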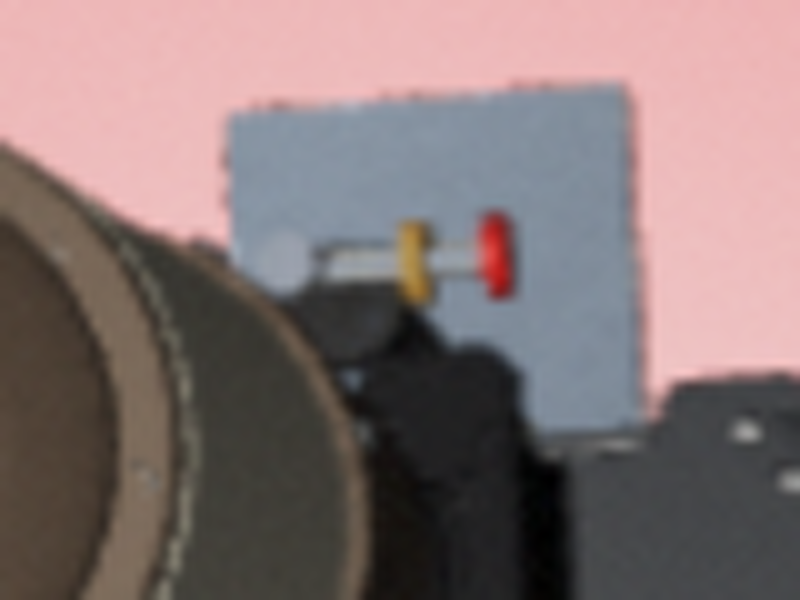

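Side view: plate lip end at (463,370), slot mouth at (537,485) and collar at (375,528), with the lip above pin height. Top view: collar at (415,262) and head at (497,255). Now I'll fit the held board against the model.

```bash
python3 - <<'E'
from h import *
from scipy.optimize import least_squares
S=imaging.capture("side");T=imaging.capture("top");s=r.sense();t=s["tcp_pos"]
P=np.array([[60,2.5,118],[60,2.5,96],[-49,2.5,118],[-49,2.5,70],[35,2.5,84],[-6,2.5,84]])/1e3
C=np.array([[465,372],[468,420],[757,452],[757,535],[540,485],[638,505]])/(800/108)-.4+[225,150]
a=np.radians(4.05)
def W(P,o,a,b=0):
    R=np.array([[np.cos(a),-np.sin(a),0],[np.sin(a),np.cos(a),0],[0,0,1]])@cv2.Rodrigues(np.array([0,b,0.]))[0];return P@R.T+o
o=np.array([t[0],t[1],t[2]-.126])
print((proj(S,W(P,o,a))-C).round(1))
# correction in camera-plane only (weak prior), plus pitch
f=least_squares(lambda v:np.r_[(proj(S,W(P,o+v[:3],a,v[3]))-C).ravel(),v[:3]/.003,v[3]/.02],np.zeros(4))
print(f.x*1e3,(proj(S,W(P,o+f.x[:3],a,f.x[3]))-C).round(1))
# pin model: clicks of head/collar extents
th=np.linspace(0,2*np.pi,40)
def hull(y0,y1,o,a):
    L=[];
    for y in(y0,y1):L.append(np.c_[.01*np.cos(th),np.full(40,y),.01*np.sin(th)])
    return W(np.vstack(L),o,a)
def ext(p,q):
    u=proj(p,q);return np.r_[u.min(0),u.max(0)]
k=800/108
obs=[(T,.007,.012,np.array([397,219,432,305])/10-.4+[220,145,220,145]),(T,-.012,-.007,np.array([478,209,516,301])/10-.4+[220,145,220,145]),
(S,.007,.012,np.array([348,499,401,560])/k-.4+[225,150,225,150]),(S,-.012,-.007,np.array([382,474,434,540])/k-.4+[225,150,225,150])]
def res(v):
    return np.concatenate([ext(p,hull(y0,y1,v[:3],v[3]))-e for p,y0,y1,e in obs])
g=least_squares(res,[.527,.166,.147,.07],loss="soft_l1");print("pin",g.x[:3].round(4),np.degrees(g.x[3]),g.fun.round(1))
E
```

```text
[[ 0.5 -0.8]
 [ 0.6  0.4]
 [ 1.2  0. ]
 [ 1.4  5.9]
 [-0.1 -1.6]
 [ 1.4  0.2]]
[ 0.54258367 -1.4611754   0.22978571 29.74995878] [[-0.5 -1. ]
 [-0.1  0.3]
 [-0.  -1.3]
 [ 0.7  4.7]
 [-0.8 -1.9]
 [ 0.6 -0.6]]
pin [0.5288 0.1655 0.1428] 2.047334909345951 [-0.1 -0.4  0.1 -0.3 -0.1  0.3 -0.3 -0.2  0.   0.5  0.5  0.1 -0.1  0.2
  0.4 -0.9]
```

Request:
{"api": "apply_moves", "payload": {"moves": [[[-0.0094,0,0],0],[[-0.0094,0,0],0],[[-0.0094,0,0],0],[[-0.0094,0,0],0],[[-0.0094,0,0],0]]}}

```text
time_s: 9.13
tcp_pos: [0.4787, 0.1628, 0.2248]
ee_rot: [[-0.997, -0.071, -0.0], [-0.071, 0.997, -0.0], [0.0, -0.0, -1.0]]
wrist_force: [-0.1, 0.2, -3.2]
gripper_width: 0.113
gripper_force: 30.0
```

Request:
{"api": "apply_moves", "payload": {"moves": [[[0,0,0.007],0],[[0,0,0.007],0],[[0,0,0.006],0],[[0,0,0.006],0],[[0,0,0],0]]}}

```text
time_s: 9.55
tcp_pos: [0.4759, 0.1621, 0.1971]
ee_rot: [[-0.997, -0.071, -0.003], [-0.071, 0.997, -0.002], [0.004, -0.002, -1.0]]
wrist_force: [-0.3, -0.2, -3.2]
gripper_width: 0.115
gripper_force: 30.0
```

```bash
python3 - <<'E'
from h import *
T=imaging.capture("top");S=imaging.capture("side");s=r.sense();print(s["tcp_pos"],s["wrist_force"],s["ee_rot"][:,0])
c=lambda p,x,y,w=64,h=48:cv2.resize(p["frame"][y:y+h,x:x+w],(400,600),interpolation=cv2.INTER_CUBIC)
cv2.imwrite("pics/st3.png",np.hstack([c(S,260,190,50,75),c(T,245,145,40,60)]))
E
```

```text
[0.47700305 0.16258866 0.19881823] [ 0.15423534  0.17654504 -3.7394292 ] [-9.97422874e-01 -7.17451031e-02  5.00501289e-04]
```

View pics/st3.png

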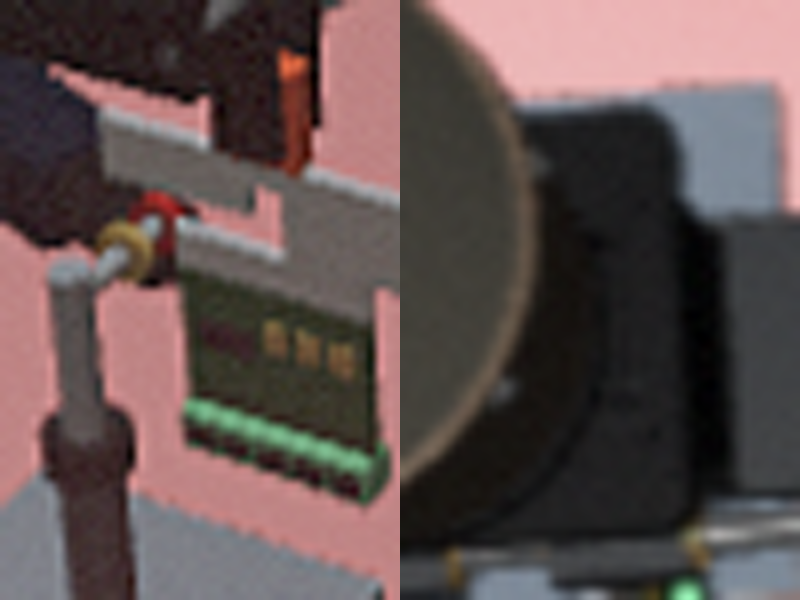

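The side view shows the lip underside at (130,180) above the pin at (143,240), and the jaw end at column 180 clear of the pin. I'll descend gently and watch the force.

Request:
{"api": "apply_moves", "payload": {"moves": [[[0,0,0.003],0],[[0,0,0.003],0],[[0,0,0.003],0],[[0,0,0.002],0],[[0,0,0.001],0]]}}

```text
time_s: 10.07
tcp_pos: [0.4771, 0.1626, 0.1866]
ee_rot: [[-0.997, -0.071, -0.001], [-0.071, 0.997, -0.0], [0.001, -0.0, -1.0]]
wrist_force: [0.1, -0.1, -3.6]
gripper_width: 0.111
gripper_force: 30.0
```

Request:
{"api": "apply_moves", "payload": {"moves": [[[0,0,0.0008],0],[[0,0,0.0008],0],[[0,0,0.0008],0]]}}

```text
time_s: 10.32
tcp_pos: [0.4774, 0.1627, 0.1847]
ee_rot: [[-0.997, -0.071, 0.0], [-0.071, 0.997, 0.0], [-0.0, 0.0, -1.0]]
wrist_force: [-0.3, 0.2, -3.2]
gripper_width: 0.117
gripper_force: 30.0
```

Request:
{"api": "apply_moves", "payload": {"moves": [[[0,0,0.0008],0],[[0,0,0.0008],0],[[0,0,0],0]]}}

```text
time_s: 10.57
tcp_pos: [0.4773, 0.1627, 0.1829]
ee_rot: [[-0.997, -0.071, -0.0], [-0.071, 0.997, -0.0], [0.0, -0.0, -1.0]]
wrist_force: [-0.2, -0.1, -2.8]
gripper_width: 0.11
gripper_force: 30.0
```

Lip underside is now near 0.153. I'll continue in small steps.

Request:
{"api": "apply_moves", "payload": {"moves": [[[0,0,0.0008],0],[[0,0,0],0]]}}

```text
time_s: 10.73
tcp_pos: [0.4773, 0.1627, 0.1821]
ee_rot: [[-0.997, -0.071, -0.0], [-0.071, 0.997, -0.0], [0.0, -0.0, -1.0]]
wrist_force: [-0.1, -0.3, -3.1]
gripper_width: 0.111
gripper_force: 30.0
```

Request:
{"api": "apply_moves", "payload": {"moves": [[[0,0,0.0008],0],[[0,0,0],0]]}}

```text
time_s: 10.9
tcp_pos: [0.4773, 0.1627, 0.1813]
ee_rot: [[-0.997, -0.071, -0.0], [-0.071, 0.997, -0.0], [0.0, -0.0, -1.0]]
wrist_force: [0.2, 0.5, -2.3]
gripper_width: 0.11
gripper_force: 30.0
```

Request:
{"api": "apply_moves", "payload": {"moves": [[[0,0,0.0008],0],[[0,0,0],0]]}}

```text
time_s: 11.07
tcp_pos: [0.4773, 0.1627, 0.1805]
ee_rot: [[-0.997, -0.071, -0.0], [-0.071, 0.997, -0.0], [0.0, -0.0, -1.0]]
wrist_force: [0.4, 0.1, -4.1]
gripper_width: 0.117
gripper_force: 30.0
```

Request:
{"api": "apply_moves", "payload": {"moves": [[[0,0,0.0008],0],[[0,0,0],0]]}}

```text
time_s: 11.23
tcp_pos: [0.4773, 0.1627, 0.1797]
ee_rot: [[-0.997, -0.071, -0.0], [-0.071, 0.997, -0.0], [0.0, -0.0, -1.0]]
wrist_force: [-0.4, -0.6, -3.5]
gripper_width: 0.112
gripper_force: 30.0
```

Request:
{"api": "apply_moves", "payload": {"moves": [[[0,0,0.0008],0],[[0,0,0],0]]}}

```text
time_s: 11.4
tcp_pos: [0.4774, 0.1627, 0.179]
ee_rot: [[-0.997, -0.071, 0.0], [-0.071, 0.997, 0.0], [-0.0, 0.0, -1.0]]
wrist_force: [-0.1, -0.9, -3.2]
gripper_width: 0.117
gripper_force: 30.0
```

Request:
{"api": "apply_moves", "payload": {"moves": [[[0,0,0.0008],0],[[0,0,0],0]]}}

```text
time_s: 11.57
tcp_pos: [0.4775, 0.1627, 0.1787]
ee_rot: [[-0.997, -0.072, 0.0], [-0.072, 0.997, 0.0], [-0.0, -0.0, -1.0]]
wrist_force: [-1.0, -0.5, 0.7]
gripper_width: 0.109
gripper_force: 30.0
```

Touched the pin with TCP at 0.1788, so the pin axis is at about 0.145, which agrees with the images. I'll raise 1.9 mm to centre the slot, then slide.

Request:
{"api": "apply_moves", "payload": {"moves": [[[0,0,-0.001],0],[[0,0,-0.0009],0],[[0,0,0],0]]}}

```text
time_s: 11.82
tcp_pos: [0.4774, 0.1627, 0.1801]
ee_rot: [[-0.997, -0.071, 0.0], [-0.071, 0.997, 0.0], [-0.0, 0.0, -1.0]]
wrist_force: [0.3, -0.6, -3.4]
gripper_width: 0.112
gripper_force: 30.0
```

Request:
{"api": "apply_moves", "payload": {"moves": [[[-0.002,0,0],0],[[-0.003,0,0],0],[[-0.003,0,0],0],[[-0.003,0,0],0],[[-0.003,0,0],0]]}}

```text
time_s: 12.23
tcp_pos: [0.4917, 0.1637, 0.18]
ee_rot: [[-0.997, -0.071, -0.0], [-0.071, 0.997, -0.0], [0.0, -0.0, -1.0]]
wrist_force: [0.6, -0.4, -3.4]
gripper_width: 0.112
gripper_force: 30.0
```

```bash
python3 - <<'E'
from h import *
S=imaging.capture("side");s=r.sense();print(s["tcp_pos"],s["wrist_force"])
cv2.imwrite("pics/s4.png",cv2.resize(S["frame"][190:250,250:330],(800,600),interpolation=cv2.INTER_CUBIC))
E
```

```text
[0.49230179 0.16391164 0.18005709] [ 0.97373893  1.17277216 -2.5740986 ]
```

View pics/s4.png

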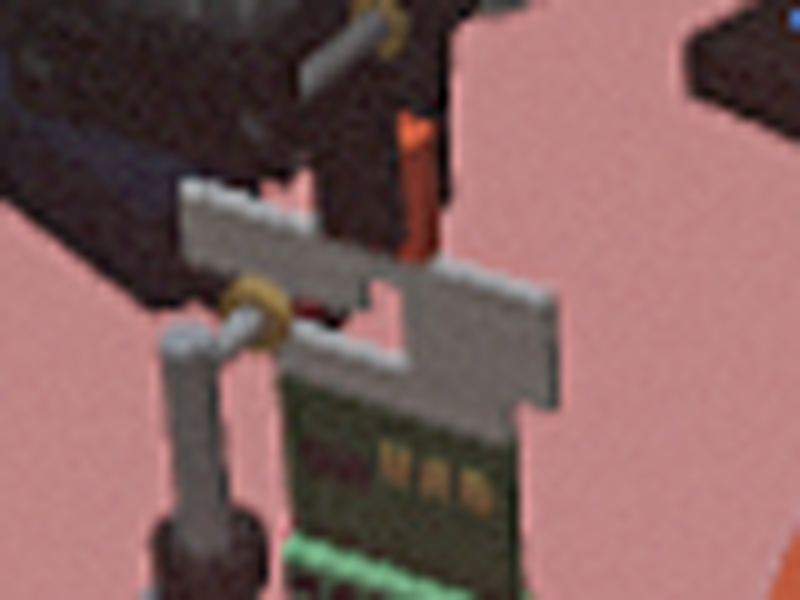

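The collar at (255,312) is in front of the plate and the red head at (320,312) is behind it, with the pin entering the slot mouth. I'll keep sliding.

Request:
{"api": "apply_moves", "payload": {"moves": [[[-0.003,0,0],0],[[-0.003,0,0],0],[[-0.003,0,0],0],[[-0.003,0,0],0],[[-0.003,0,0],0]]}}

```text
time_s: 12.7
tcp_pos: [0.5066, 0.1648, 0.1802]
ee_rot: [[-0.997, -0.071, 0.0], [-0.071, 0.997, 0.0], [-0.0, 0.0, -1.0]]
wrist_force: [0.2, -0.7, -2.8]
gripper_width: 0.115
gripper_force: 30.0
```

Request:
{"api": "apply_moves", "payload": {"moves": [[[-0.003,0,0],0],[[-0.003,0,0],0],[[-0.003,0,0],0],[[-0.003,0,0],0],[[-0.003,0,0],0]]}}

```text
time_s: 13.12
tcp_pos: [0.5215, 0.1658, 0.1801]
ee_rot: [[-0.997, -0.071, -0.0], [-0.071, 0.997, -0.0], [0.0, -0.0, -1.0]]
wrist_force: [-0.7, -0.4, -2.9]
gripper_width: 0.112
gripper_force: 30.0
```

Request:
{"api": "apply_moves", "payload": {"moves": [[[-0.001,0,0],0],[[-0.001,0,0],0],[[-0.001,0,0],0],[[0,0,0],0]]}}

```text
time_s: 13.45
tcp_pos: [0.5243, 0.1661, 0.1801]
ee_rot: [[-0.997, -0.071, -0.0], [-0.071, 0.997, -0.0], [0.0, -0.0, -1.0]]
wrist_force: [1.0, 0.4, -2.7]
gripper_width: 0.113
gripper_force: 30.0
```

Request:
{"api": "apply_moves", "payload": {"moves": [[[-0.0008,0,0],0],[[0,0,0],0]]}}

```text
time_s: 13.62
tcp_pos: [0.525, 0.1661, 0.1802]
ee_rot: [[-0.997, -0.071, 0.0], [-0.071, 0.997, 0.0], [-0.0, 0.0, -1.0]]
wrist_force: [-0.4, 0.2, -3.3]
gripper_width: 0.108
gripper_force: 30.0
```

Request:
{"api": "apply_moves", "payload": {"moves": [[[-0.0008,0,0],0],[[0,0,0],0]]}}

```text
time_s: 13.78
tcp_pos: [0.5259, 0.1662, 0.1802]
ee_rot: [[-0.997, -0.071, 0.0], [-0.071, 0.997, 0.0], [-0.0, 0.0, -1.0]]
wrist_force: [-0.2, -0.3, -3.4]
gripper_width: 0.116
gripper_force: 30.0
```

Request:
{"api": "apply_moves", "payload": {"moves": [[[-0.0008,0,0],0],[[0,0,0],0]]}}

```text
time_s: 13.95
tcp_pos: [0.5267, 0.1663, 0.1802]
ee_rot: [[-0.997, -0.071, 0.0], [-0.071, 0.997, 0.0], [-0.0, 0.0, -1.0]]
wrist_force: [0.6, -0.2, -2.6]
gripper_width: 0.116
gripper_force: 30.0
```

Request:
{"api": "apply_moves", "payload": {"moves": [[[-0.0008,0,0],0],[[0,0,0],0]]}}

```text
time_s: 14.12
tcp_pos: [0.5275, 0.1663, 0.1801]
ee_rot: [[-0.997, -0.071, 0.0], [-0.071, 0.997, 0.0], [-0.0, 0.0, -1.0]]
wrist_force: [-0.2, 0.7, -3.3]
gripper_width: 0.112
gripper_force: 30.0
```

Request:
{"api": "apply_moves", "payload": {"moves": [[[-0.0008,0,0],0],[[0,0,0],0]]}}

```text
time_s: 14.28
tcp_pos: [0.5279, 0.1663, 0.18]
ee_rot: [[-0.997, -0.071, -0.001], [-0.071, 0.997, -0.0], [0.001, -0.0, -1.0]]
wrist_force: [-1.0, -1.0, -2.7]
gripper_width: 0.108
gripper_force: 30.0
```

Request:
{"api": "apply_moves", "payload": {"moves": [[[-0.0006,0,0],0],[[0,0,0],0]]}}

```text
time_s: 14.45
tcp_pos: [0.5281, 0.1662, 0.1799]
ee_rot: [[-0.997, -0.071, -0.002], [-0.071, 0.997, -0.001], [0.002, -0.0, -1.0]]
wrist_force: [-3.2, 0.1, -1.7]
gripper_width: 0.114
gripper_force: 30.0
```

Request:
{"api": "apply_moves", "payload": {"moves": [[[-0.0006,0,0],0],[[0,0,0],0]]}}

```text
time_s: 14.62
tcp_pos: [0.5284, 0.1662, 0.1799]
ee_rot: [[-0.997, -0.071, -0.002], [-0.071, 0.997, -0.001], [0.002, -0.0, -1.0]]
wrist_force: [-5.1, 1.1, -1.3]
gripper_width: 0.109
gripper_force: 30.0
```

Wall felt at about 0.5277. I'll back off to centre the pocket and lower.

Request:
{"api": "apply_moves", "payload": {"moves": [[[0.0012,0,0],0],[[0.0012,0,0],0],[[0.001,0,0],0],[[0,0,0],0]]}}

```text
time_s: 14.95
tcp_pos: [0.5267, 0.1664, 0.1805]
ee_rot: [[-0.997, -0.072, 0.002], [-0.072, 0.997, 0.001], [-0.002, 0.0, -1.0]]
wrist_force: [0.5, 0.2, -3.0]
gripper_width: 0.113
gripper_force: 30.0
```

Request:
{"api": "apply_moves", "payload": {"moves": [[[0,0,0.0012],0],[[0,0,0.0012],0],[[0,0,0.0012],0],[[0,0,0],0]]}}

```text
time_s: 15.28
tcp_pos: [0.526, 0.1661, 0.1762]
ee_rot: [[-0.997, -0.071, -0.0], [-0.071, 0.997, -0.0], [0.0, -0.0, -1.0]]
wrist_force: [-0.0, 0.3, -3.4]
gripper_width: 0.108
gripper_force: 30.0
```

Request:
{"api": "apply_moves", "payload": {"moves": [[[0,0,0.0012],0],[[0,0,0.0012],0],[[0,0,0.0012],0],[[0,0,0],0]]}}

```text
time_s: 15.62
tcp_pos: [0.5258, 0.1661, 0.1726]
ee_rot: [[-0.997, -0.071, -0.001], [-0.071, 0.997, -0.0], [0.001, -0.0, -1.0]]
wrist_force: [0.0, 0.4, -2.6]
gripper_width: 0.11
gripper_force: 30.0
```

Request:
{"api": "apply_moves", "payload": {"moves": [[[0,0,0.0012],0],[[0,0,0.0012],0],[[0,0,0.0012],0],[[0,0,0],0]]}}

```text
time_s: 15.95
tcp_pos: [0.5258, 0.1661, 0.169]
ee_rot: [[-0.997, -0.071, -0.001], [-0.071, 0.997, -0.0], [0.001, -0.0, -1.0]]
wrist_force: [-0.8, 0.2, -2.7]
gripper_width: 0.115
gripper_force: 30.0
```

In the pocket, as it is past the lip height with no contact force. Now for the ceiling.

Request:
{"api": "apply_moves", "payload": {"moves": [[[0,0,0.0008],0],[[0,0,0],0]]}}

```text
time_s: 16.12
tcp_pos: [0.526, 0.1662, 0.1684]
ee_rot: [[-0.997, -0.071, -0.0], [-0.071, 0.997, -0.0], [0.0, -0.0, -1.0]]
wrist_force: [0.2, -0.6, -3.8]
gripper_width: 0.114
gripper_force: 30.0
```

Request:
{"api": "apply_moves", "payload": {"moves": [[[0,0,0.0008],0],[[0,0,0],0]]}}

```text
time_s: 16.28
tcp_pos: [0.526, 0.1662, 0.1677]
ee_rot: [[-0.997, -0.071, -0.0], [-0.071, 0.997, -0.0], [0.0, -0.0, -1.0]]
wrist_force: [0.6, -0.3, -4.1]
gripper_width: 0.115
gripper_force: 30.0
```

Request:
{"api": "apply_moves", "payload": {"moves": [[[0,0,0.0006],0],[[0,0,0],0]]}}

```text
time_s: 16.45
tcp_pos: [0.526, 0.1662, 0.1671]
ee_rot: [[-0.997, -0.071, -0.0], [-0.071, 0.997, -0.0], [0.0, -0.0, -1.0]]
wrist_force: [-0.1, -0.5, -3.5]
gripper_width: 0.116
gripper_force: 30.0
```

Request:
{"api": "apply_moves", "payload": {"moves": [[[0,0,0.0006],0],[[0,0,0],0]]}}

```text
time_s: 16.62
tcp_pos: [0.5261, 0.1662, 0.1669]
ee_rot: [[-0.997, -0.071, 0.0], [-0.071, 0.997, -0.0], [-0.0, -0.0, -1.0]]
wrist_force: [-0.4, 0.7, -0.9]
gripper_width: 0.113
gripper_force: 30.0
```

Request:
{"api": "apply_moves", "payload": {"moves": [[[0,0,0.0006],0],[[0,0,0],0]]}}

```text
time_s: 16.78
tcp_pos: [0.5261, 0.1662, 0.1667]
ee_rot: [[-0.997, -0.072, 0.001], [-0.072, 0.997, -0.0], [-0.001, -0.0, -1.0]]
wrist_force: [-1.1, 0.9, 1.3]
gripper_width: 0.108
gripper_force: 30.0
```

Request:
{"api": "apply_moves", "payload": {"moves": [[[0,0,-0.0003],0],[[0,0,0],0]]}}

```text
time_s: 16.95
tcp_pos: [0.5261, 0.1662, 0.1667]
ee_rot: [[-0.997, -0.071, 0.001], [-0.071, 0.997, 0.0], [-0.001, 0.0, -1.0]]
wrist_force: [-1.8, -0.9, 2.5]
gripper_width: 0.114
gripper_force: 30.0
```

Request:
{"api": "apply_moves", "payload": {"moves": [[[0,0,0],0],[[0,0,0],0],[[0,0,0],0],[[0,0,0],0],[[0,0,0],0]], "hand": 0.034}}

```text
time_s: 17.37
tcp_pos: [0.5262, 0.1662, 0.1662]
ee_rot: [[-0.997, -0.071, 0.0], [-0.071, 0.997, 0.0], [-0.0, 0.0, -1.0]]
wrist_force: [-0.1, -0.2, 0.2]
gripper_width: 0.364
gripper_force: 0.0
```

```bash
python3 - <<'E'
from h import *
S=imaging.capture("side");s=r.sense();print(s["tcp_pos"],s["wrist_force"],s["gripper_width"])
cv2.imwrite("pics/s5.png",cv2.resize(S["frame"][190:250,235:315],(800,600),interpolation=cv2.INTER_CUBIC))
E
```

```text
[0.5261471  0.16624162 0.16620951] [ 1.61964363  0.74381984 -0.09168144] 0.3762093201176526
```

View pics/s5.png

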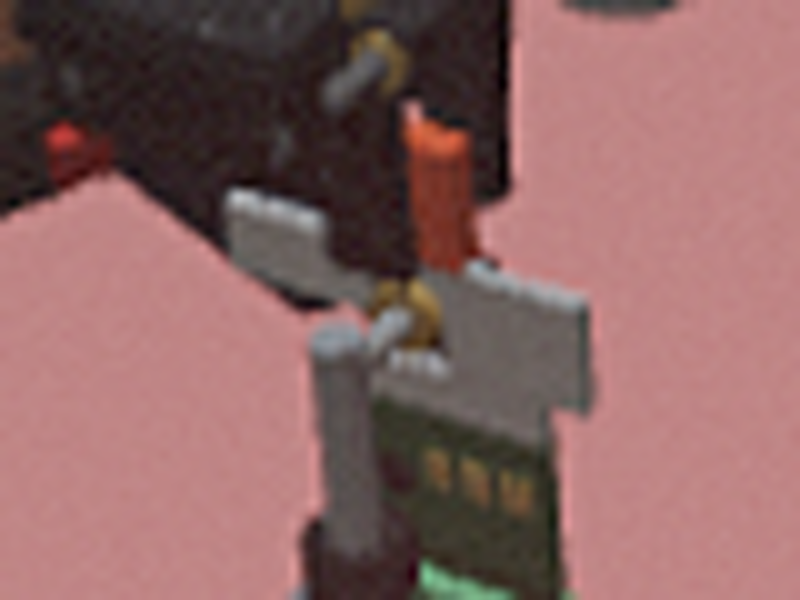

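The board hangs level on the pin: the plate is behind the collar at (405,310), the jaw top is showing below it at (415,360), and the fingers are open around the tab at (440,190). I'll retract straight up.

Request:
{"api": "apply_moves", "payload": {"moves": [[[0,0,-0.004],0],[[0,0,-0.01],0],[[0,0,-0.015],0],[[0,0,-0.015],0],[[0,0,-0.015],0]]}}

```text
time_s: 17.83
tcp_pos: [0.5263, 0.1662, 0.2269]
ee_rot: [[-0.997, -0.071, 0.001], [-0.071, 0.997, 0.0], [-0.001, 0.0, -1.0]]
wrist_force: [0.5, -0.1, -0.0]
gripper_width: 0.389
gripper_force: 0.0
```

Request:
{"api": "apply_moves", "payload": {"moves": [[[0,0,-0.015],0],[[0,0,-0.015],0],[[0,0,-0.01],0],[[0,0,0],0],[[0,0,0],0]]}}

```text
time_s: 18.25
tcp_pos: [0.526, 0.1663, 0.2658]
ee_rot: [[-0.997, -0.071, 0.001], [-0.071, 0.997, 0.001], [-0.001, 0.001, -1.0]]
wrist_force: [-0.7, -0.3, -0.3]
gripper_width: 0.394
gripper_force: 0.0
```

```bash
python3 - <<'E'
from h import *
S=imaging.capture("side");s=r.sense();print(s["tcp_pos"],s["wrist_force"],s["gripper_width"])
cv2.imwrite("pics/s6.png",cv2.resize(S["frame"][140:300,210:410],(800,600),interpolation=cv2.INTER_CUBIC))
E
```

```text
[0.5256279  0.166119   0.26483673] [ 0.38392162  0.35300752 -0.81826327] 0.3920045174548871
```

View pics/s6.png

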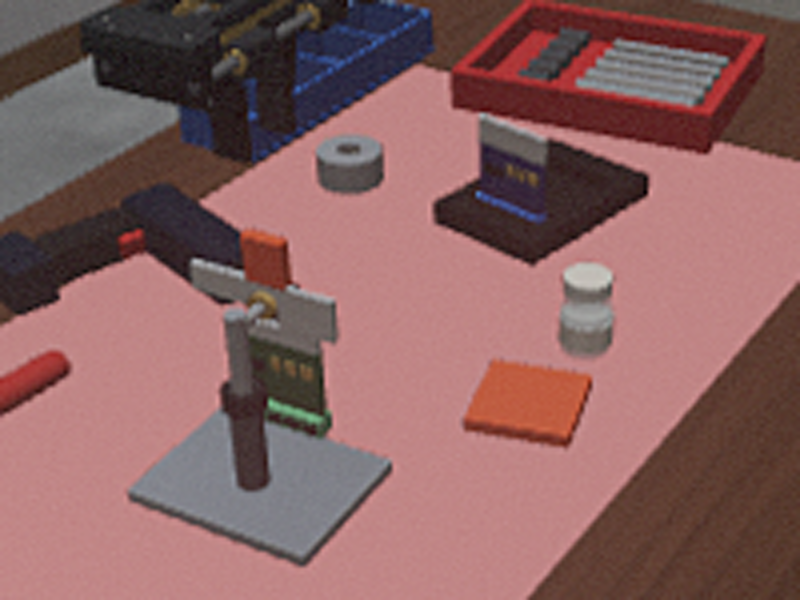

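The board hangs freely at (285,330), the gripper is clear, and the spare at (513,170) and the rest are undisturbed.

```bash
python3 -c "
from station import r
print(r.finish_job())"
```

```text
the job is handed in; nothing more can be done
None
```

The green board now hangs level on the grey stand's pin, fully home in the pocket; it was released only once the pin carried it, the last picture showed nothing else moved, and the job is handed in at about 18 s (no verdict returned).

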